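# Fit the tube rotator's spindle and offer up its carrier arm

### The arm

A 6-joint arm with a two-finger parallel gripper is mounted at the origin on the work surface. World frame = base frame: x ahead of the robot, y to its left, z up, the work surface at z = 0. Lengths are in m, angles in rad, forces in N, time in s.
With the tool pointing down it reaches from about 0.35 to 1 m from the base axis. Payload 7.1 kg.
Tool frame: the origin (TCP) lies between the finger pads; the fingertips stand 22 mm ahead of it and the grasp point (between the pads) lies 3 mm ahead of it; x points along the fingers, y is the direction in which the jaws open and shut, and the axes are right-handed (so a half turn about x gives the same grasp; the last joint's range is limited). The gripper opens to 85 mm and grips with 20 to 120 N. Pads are 22 mm wide; open, the fingers measure 114 mm over their backs; the gripper's body (76 mm by 85 mm) begins 54 mm behind the grasp point. The pads swing forward as they close: fully open they stand 13 mm farther back than shut.
Start: joints at [1.176, 0.423, 1.63, -0, 1.089, -0.019], TCP at [0.229, 0.581, 0.227] pointing down, gripper open.
Joint ranges: [-3, 3], [-0.9, 2.11], [0.09, 2.58], [-1.31, 4.45], [0.11, 2.69], [-2.54, 2.54]. Speed limits (rad/s): [2.39, 2.39, 3.01, 3.14, 3.14, 3.14].

### API

Orientations are given as a rotation vector (axis times angle).
In Python, from rig import manip gives the robot as it stands. The module is installed in compiled form; this text tells all that it offers. Calls block until the motion is done:
- manip.move_to(position, orientation): joint-space move of the TCP to a pose.
- manip.servo_line(position, orientation=None, rate=0.15): straight line of the TCP; orientation=None keeps the orientation; rate is the mean speed in m/s.
- manip.set_joints(angles): joint-space move.
- manip.command_gripper(opening, f_grip=None): finger opening in m; f_grip is the grip in N (None keeps the last); returns when the fingers have stopped.
- manip.hold(seconds).
- manip.solve_ik(position, orientation): joint angles nearest the present ones, or None.
- manip.camera(name): name is "scene" or "side" or "wrist"; returns a dict with "image" (384x512x3 uint8, red, green, blue), "fx", "fy", "cx", "cy" (pixels), "cam_to_world" (4x4, takes a point from camera to world coordinates); the wrist camera has in their place "mount" (4x4, takes a point from camera to tool coordinates, whose origin is the TCP and whose axes are the tool frame's). Camera axes: x right, y down, z forward; pixel columns grow to the right and rows downward; lengths in m; the calibration is good to about 2 mm. A picture is of the moment at which its call begins: read the wrist's pose just before it. There is no depth.
A pose or a line that the arm cannot do raises manip.IKError and nothing moves.
- manip.sign_off(): hands the job in, once; it reports no verdict.
Readings, each from a call of its own:
- manip.get_time(): time.
- manip.get_joint_positions(): joint angles.
- manip.get_joint_vel(): joint speeds.
- manip.get_tau(): joint torques, N m.
- manip.get_position(): TCP position.
- manip.get_ee_rot(): TCP orientation.
- manip.get_contact_force(): force on the tool from outside, world axes, zero at the start.
- manip.get_torque(): the same for the moment, N m.
- manip.get_width(): finger opening in m.
Only numpy, scipy, OpenCV 4.12 (cv2) and the standard library are available. Lean on these libraries where they do the work, as an engineer would, in place of code of your own. Each camera call takes 0.05 s, during which the arm holds its last target. There are 200 camera calls.

### The job

Lay the loose steel spindle in the tube rotator's two V rests and let go of it, then slide the tailstock fully home so that the spindle is held between the head and tail cups. Then pick up the lopsided carrier arm by its balance point and hold it level and still, bar crosswise to the spindle, with the underside of its heavy hub about 4 cm above the middle of the spindle; finish while holding it there, without touching the rotator or spindle with it. Leave everything else on the bench where it stands.

Things in the scene. Friction and masses are not known exactly. Their poses are not given: they have to be found in the camera images.
- rotator: White bench tube rotator, fixed. Base plate 90 x 360 x 12 mm, long along its y axis; origin on the bench under the middle of the spindle's final place; z up. White head box, 95 mm high, at its -y end and a grey sliding tailstock at its +y end carry two facing hollow cups; two V rests stand between them, with only the base plate between the rests.
- head_cup (a point): Centre of the mouth of the fixed steel cup on the head box, at rotator y = -82 mm, 65 mm above the bench, facing +y: bore 16 mm, 8 mm deep, outer diameter 24.
- rest_a (a point): Axis point of the grey V rest at rotator y = -62 mm: 10 mm thick, V mouth 31 mm wide, top about 72 mm above the bench; a 12 mm rod lying in it has its axis here, 65 mm above the bench, in line with the cups.
- rest_b (a point): The same for the other V rest, at rotator y = +62 mm.
- rotator_mid (a point): Point on the axis of the rotator's cups, 65 mm above the bench, where the middle of the trapped spindle is.
- tail (a joint): Position of the tailstock in m: 0 = fully back (its cup, like the head's, has its mouth at rotator y = +142 mm), grows towards the head; at 0.060 (mouth at +82) the spindle sits on the bottoms of both cups. Starts at 0 to 0.015; stop at 0.063. Slides with about 3 N of friction, stays where left; going home it pushes the spindle along the V rests into the head cup.
- tail_post (a point): Upright steel post on top of the tailstock, by which it is slid: diameter 16 mm, from 85 to 114 mm above the bench (the tailstock's flat top, 50 x 40 mm, is at 85); this point is on its axis 104 mm above the bench. Moves along the rotator's y axis.
- holder: White plastic holder, fixed on the bench, base 150 x 50 x 6 mm, long along its x axis, with two V rests (at x = -58 and +58 mm, 10 mm thick, tops about 52 mm high) in which the spindle lies at the start. Origin under its centre.
- spindle: Plain steel rod, diameter 12 mm, length 180 mm, about 0.16 kg, both ends alike, dark line round its middle. Origin at its centre, x along the rod. At the start it lies in the holder, axis 45 mm above the bench, its middle free to grip from above. Laid in the rotator with its middle at about rotator y = +20 mm it lies clear of both cups.
- carrier: Lopsided carrier arm, about 0.39 kg: aluminium bar with a heavy dark steel hub at one end and a light aluminium foot (20 x 24 x 38 mm) at the other; it stands on hub and foot. Origin on the underside plane, straight below the balance point; x along the bar from hub to foot, z up. Hub centre at x = -48 mm, far end at x = +147. Two pairs of small black clips on the bar at x = 67 and 102.
- balance (a point): Balance point on the bar's centreline, 30 mm above the carrier's underside, 48 mm from the hub's centre (31 mm from its face), well short of the middle of the whole length. The bar is 14 mm wide and 16 mm high, 22 to 38 mm above the bench at the start: grip it here across its width.
- hub_under (a point): Centre of the hub's underside, at x = -48 mm, z = 0 in the carrier's frame. The hub is 34 mm along the bar, 30 wide, 40 high, with a 16 mm wide, 20 mm deep notch across its underside.
- rack: Bystander: steel rack of red-capped tubes, 100 x 242 x 110 mm, beyond the work area; origin under its centre; to be left alone.
- spray: Bystander: white spray bottle, diameter 80, height 215 mm; origin under its centre; to be left alone.
- scanner: Bystander: black hand scanner on a round stand, 190 mm high; origin under its centre; to be left alone.
- jar: Bystander: small jar, diameter 44, height 55 mm, on the robot's side of the rotator; origin under its centre; to be left alone.
- driver: Bystander: screwdriver lying on the bench, 160 mm long, on the robot's side of the rotator; to be left alone.
- tray: Bystander: shallow steel tray 90 x 140 x 25 mm beyond the rotator; origin under its centre; to be left alone.
- tipbox: Bystander: blue plastic box 80 x 120 x 50 mm; origin under its centre; to be left alone.
Not all that is in view belongs to the job. Several things have the shape of the carrier; the one meant has the colours described above.

How it is judged:
By the outcome, as a careful person would: the job done as asked, in the order asked, and still so for the second after the job is handed in, while the arm keeps its last pose, push and grip.
It also fails if it takes over 59 s, if anything falls off the work surface, if the arm or the gripper's body presses on something with over 40 N, if the wrist force passes 120 N, or if a joint passes its speed limit or range.

## Working session

There is one attempt and no reset: what is moved stays moved. The work goes in short steps, each a Python script; the robot and the scene stay as the last script left them, time stands still between calls to the robot, and variables do not carry over. Pictures are saved under pics/ and viewed, about 8 in all and at most 12, crops included, and the job is handed in when it is done.

```bash
mkdir -p pics
cat > h.py <<'E'
from rig import manip
import numpy as np, cv2
from scipy.spatial.transform import Rotation as R
def cam(n):
    p=np.array(manip.get_position()); r=np.array(manip.get_ee_rot())
    c=manip.camera(n)
    if 'cam_to_world' in c: T=np.array(c['cam_to_world'])
    else:
        W=np.eye(4); W[:3,:3]=R.from_rotvec(r).as_matrix() if r.shape==(3,) else r; W[:3,3]=p
        T=W@np.array(c['mount'])
    return c,T
def save(n,f):
    c,T=cam(n); cv2.imwrite(f'pics/{f}.png',c['image'][:,:,::-1]); np.savez(f'pics/{f}.npz',T=T,K=[c['fx'],c['fy'],c['cx'],c['cy']])
    return c,T
def ray(f,u,v):
    d=np.load(f'pics/{f}.npz'); T=d['T']; fx,fy,cx,cy=d['K']
    return T[:3,3],T[:3,:3]@np.array([(u-cx)/fx,(v-cy)/fy,1])
def at(f,u,v,z):
    o,d=ray(f,u,v); return o+d*(z-o[2])/d[2]
def proj(f,P):
    d=np.load(f'pics/{f}.npz'); T=d['T']; fx,fy,cx,cy=d['K']
    q=T[:3,:3].T@(np.array(P)-T[:3,3]); return np.array([fx*q[0]/q[2]+cx,fy*q[1]/q[2]+cy])
def tri(obs):
    A=np.zeros((3,3));b=np.zeros(3)
    for f,u,v in obs:
        o,d=ray(f,u,v); d=d/np.linalg.norm(d); M=np.eye(3)-np.outer(d,d); A+=M;b+=M@o
    return np.linalg.solve(A,b)
def down(yaw):  # tool x down, jaws (tool y) along yaw
    y=np.array([np.cos(yaw),np.sin(yaw),0]); x=np.array([0,0,-1.]); return R.from_matrix(np.c_[x,y,np.cross(x,y)]).as_rotvec()
E
python3 - <<'E'
from h import *
for n in('scene','side','wrist'): 
    c,T=save(n,n+'0'); print(n,c['fx'],T.round(3).tolist())
print(manip.get_ee_rot(),manip.get_time())
a=[cv2.resize(cv2.imread(f'pics/{n}0.png'),(800,600),interpolation=2) for n in('scene','side')]
for n,i in zip(('scene','side'),a): cv2.imwrite(f'pics/{n}0b.png',i)
E
```

```text
scene 490.68443368792117 [[-0.416, 0.71, -0.568, 1.344], [0.909, 0.321, -0.266, 0.366], [-0.006, -0.627, -0.779, 1.213], [0.0, 0.0, 0.0, 1.0]]
side 397.6212358194833 [[0.984, -0.091, 0.151, 0.344], [-0.176, -0.51, 0.842, -1.098], [-0.0, -0.856, -0.518, 0.757], [0.0, 0.0, 0.0, 1.0]]
wrist 306.76063420880087 [[0.367, 0.887, 0.282, 0.157], [0.93, -0.349, -0.113, 0.608], [-0.002, 0.304, -0.953, 0.374], [0.0, 0.0, 0.0, 1.0]]
[ 0.29395525  1.55085163 -0.29570846] 0.15
```

View pics/scene0b.png

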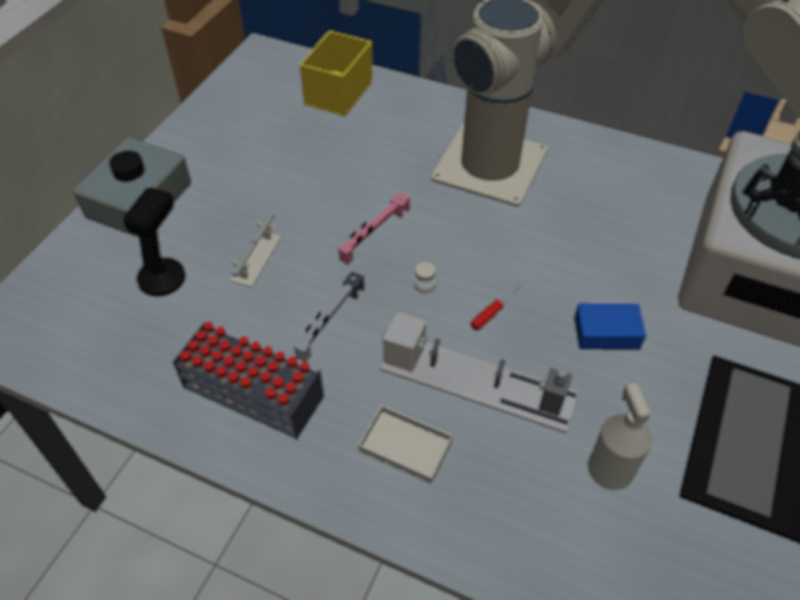

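View pics/side0b.png

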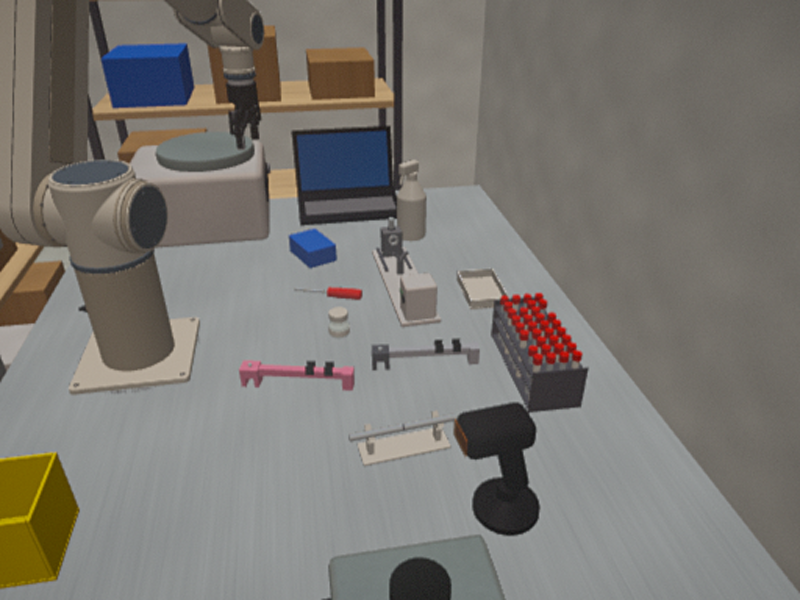

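The scene image (800 px scale) shows two things shaped like the carrier: a pink one at (375,228) and a grey one with a dark hub at (330,315). I pick the grey/dark-steel one, with its hub at (354,285) and foot at (303,352). The spindle holder is at (256,258), the rotator head at (405,340) and the tailstock at (557,390).

Run:
```python
from h import *
s=.64
for n,u,v,z in [('hubtop',354,280,.04),('foot',303,350,.038),('sp_end1',237,275,.045),('sp_end2',272,218,.045),('headtop',408,326,.095),('restA',435,345,.07),('restB',500,366,.07),('post',563,375,.11),('basecorner',572,425,.012),('base2',383,368,.0),('jar',425,270,.05),('pinkhub',400,200,.04)]:
    print(n,at('scene0',u*s,v*s,z).round(3))
for n,u,v,z in [('hub',381,350,.04),('foot',474,352,.038),('sp_e1',350,437,.045),('sp_e2',455,420,.045),('post',391,225,.11)]:
    print('side',n,at('side0',u*s,v*s,z).round(3))
```

```text
hubtop [ 0.477 -0.117  0.04 ]
foot [ 0.668 -0.129  0.038]
sp_end1 [ 0.566 -0.335  0.045]
sp_end2 [ 0.397 -0.352  0.045]
headtop [0.575 0.043 0.095]
restA [0.577 0.098 0.07 ]
restB [0.572 0.221 0.07 ]
post [0.572 0.33  0.11 ]
basecorner [0.599 0.372 0.012]
base2 [0.62  0.012 0.   ]
jar [0.402 0.005 0.05 ]
pinkhub [ 0.23  -0.127  0.04 ]
side hub [ 0.479 -0.123  0.04 ]
side foot [ 0.656 -0.159  0.038]
side sp_e1 [ 0.393 -0.355  0.045]
side sp_e2 [ 0.57  -0.347  0.045]
side post [0.568 0.297 0.11 ]
```

```bash
cat >> h.py <<'E'
def look(tgt,yaw,h):
    rv=down(yaw); Rm=R.from_rotvec(rv).as_matrix(); M=np.array(manip.camera('wrist')['mount'])
    o=Rm@M[:3,3]; d=Rm@M[:3,2]
    p=np.array([0,0,h]); c=p+o; hit=c+d*(tgt[2]-c[2])/d[2]
    p[:2]=np.array(tgt)[:2]-hit[:2]; return p,rv
E
python3 - <<'E'
from h import *
print(R.from_rotvec(manip.get_ee_rot()).as_matrix().round(2).tolist())
print(np.array(manip.camera('wrist')['mount']).round(3).tolist())
for n,t,yw in [('rot',(.57,.16,.05),0),('rot',(.57,.16,.05),np.pi),('car',(.56,-.125,.04),np.pi/2),('car',(.56,-.125,.04),-np.pi/2),('sp',(.482,-.345,.045),-np.pi/2),('sp',(.482,-.345,.045),np.pi/2)]:
    p,rv=look(t,yw,.27); q=manip.solve_ik(p,rv); print(n,yw,p.round(3),None if q is None else np.round(q,2))
E
```

```text
[[-0.0, 0.37, 0.93], [-0.0, 0.93, -0.37], [-1.0, -0.0, -0.0]]
[[0.0, -0.304, 0.953, -0.148], [1.0, 0.0, -0.0, -0.001], [-0.0, 0.953, 0.304, -0.077], [0.0, 0.0, 0.0, 1.0]]
rot 0 [0.571 0.2   0.27 ] [ 0.32  0.35  1.64 -0.    1.16  0.32]
rot 3.141592653589793 [0.569 0.12  0.27 ] None
car 1.5707963267948966 [ 0.517 -0.124  0.27 ] [-0.26  0.23  1.8   0.    1.11 -1.83]
car -1.5707963267948966 [ 0.603 -0.126  0.27 ] [-0.23  0.37  1.61 -0.    1.16  1.35]
sp -1.5707963267948966 [ 0.524 -0.346  0.27 ] [-0.6   0.38  1.58 -0.    1.17  0.97]
sp 1.5707963267948966 [ 0.44  -0.344  0.27 ] [-0.68  0.28  1.74  0.    1.13 -2.26]
```

Run:
```python
from h import *
for n,t,yw in [('rot',(.575,.17,.05),0),('car',(.56,-.125,.04),-np.pi/2),('sp',(.482,-.345,.045),-np.pi/2)]:
    p,rv=look(t,yw,.27); manip.move_to(p,rv); manip.hold(.2); save('wrist',n+'1')
    i=cv2.imread(f'pics/{n}1.png'); cv2.imwrite(f'pics/{n}1b.png',cv2.resize(i,(800,600),interpolation=2))
print(manip.get_time())
```

```text
5.4417
```

View pics/rot1b.png

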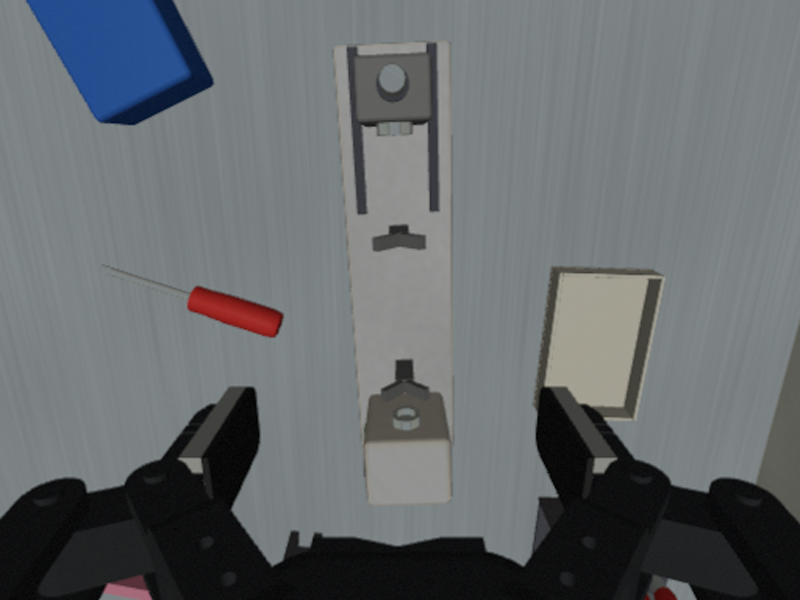

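View pics/car1b.png

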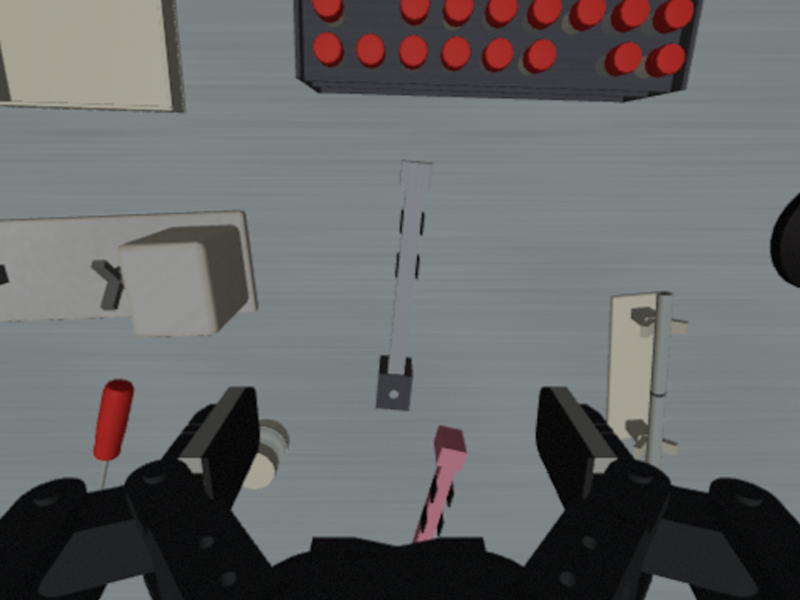

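View pics/sp1b.png

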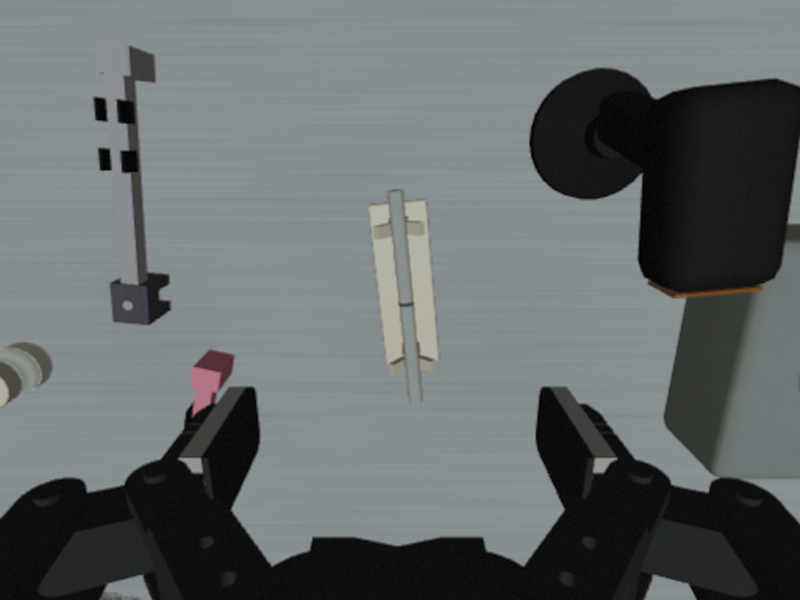

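Run:
```python
from h import *
s=.64
A=lambda f,u,v,z: at(f,u*s,v*s,z)
print('spindle'); m=A('sp1',405.5,304.5,.046);a=A('sp1',395.5,191,.045);b=A('sp1',415,402,.045); print(m.round(4),a.round(4),b.round(4),((a+b)/2).round(4),np.linalg.norm(a-b),np.degrees(np.arctan2(*(a-b)[1::-1])))
for n,u,v,z in [('headcup',405,418,.065),('tailcup',395,129,.065),('post',392,79,.114),('A',405.5,393,.072),('B',399.5,242,.072),('b1',335,46,.012),('b2',450,42,.012),('headL',366,441,.095),('headR',449,441,.095)]:
    print(n,A('rot1',u,v,z).round(4))
for n,u,v,z in [('hubc',394,395,.04),('foot',417.5,162,.038),('bar',398,373,.038),('barm',407.5,265,.038)]: print(n,A('car1',u,v,z).round(4))
print('hub sp1',A('sp1',127,305.5,.04).round(4), 'tri',tri([('sp1',127*s,305.5*s),('car1',394*s,395*s)]).round(4))
print('footend in sp1',A('sp1',113,45,.038).round(4))
```

```text
spindle
[ 0.479  -0.3506  0.046 ] [ 0.5695 -0.3423  0.045 ] [ 0.389  -0.3596  0.045 ] [ 0.4792 -0.3509  0.045 ] 0.18124991907623902 5.467197885817232
headcup [0.5831 0.071  0.065 ]
tailcup [0.5747 0.2991 0.065 ]
post [0.5731 0.3248 0.114 ]
A [0.5832 0.0982 0.072 ]
B [0.578  0.2213 0.072 ]
b1 [0.529  0.3604 0.012 ]
b2 [0.6163 0.3632 0.012 ]
headL [0.5523 0.0689 0.095 ]
headR [0.6169 0.069  0.095 ]
hubc [ 0.4741 -0.1226  0.04  ]
foot [ 0.6716 -0.1404  0.038 ]
bar [ 0.4945 -0.1261  0.038 ]
barm [ 0.5911 -0.1335  0.038 ]
hub sp1 [ 0.4757 -0.1198  0.04  ] tri [ 0.4771 -0.1227  0.045 ]
footend in sp1 [ 0.67   -0.1412  0.038 ]
```

The wrist views show the rotator (rests at (399,242) and (405,393), post at (392,79)) and the grey carrier (hub top (394,395), foot end (417,162)), with the dark hub and black clips confirmed. The spindle's mid line is at (405,304). Next I grasp the spindle.

Run:
```python
from h import *
e=[at('sp1',640*.64,270*.64,z) for z in(.1,.15,.19)]; print('scanner edge',np.round(e,3).tolist())
assert max(p[1] for p in e)<-.41
rv=down(np.radians(-90+5.5)); m=[.4785,-.3505]
manip.command_gripper(.05,60)
manip.move_to([*m,.14],rv)
manip.servo_line([*m,.048],rate=.12); manip.command_gripper(0.0,60)
print('w',manip.get_width(),manip.get_contact_force())
manip.servo_line([*m,.2],rate=.2); manip.hold(.1)
print('w',manip.get_width(),manip.get_contact_force(),manip.get_time())
c,T=save('wrist','g1')
cv2.imwrite('pics/g1b.png',cv2.resize(c['image'][150:384,100:412,::-1],(624,468),interpolation=2))
```

```text
scanner edge [[0.522, -0.509, 0.1], [0.534, -0.483, 0.15], [0.544, -0.462, 0.19]]
w 3.525464092337253e-05 [ 1.19045942 -0.41488453  0.16504374]
w 0.00038756264414120065 [-0.00028419 -0.11796718 -0.21706945] 8.95
```

View pics/g1b.png

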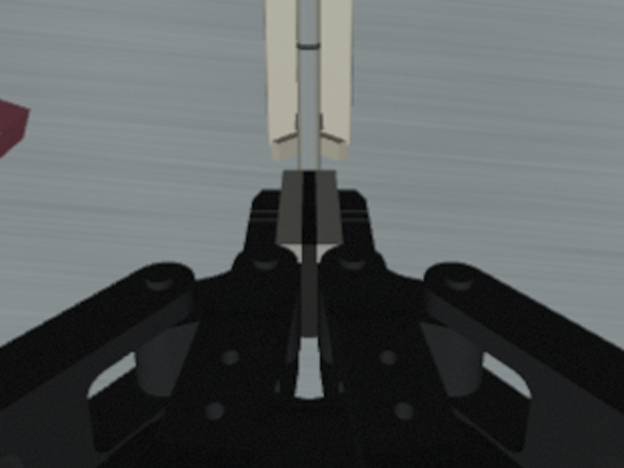

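The gripper closed on nothing. The picture shows the rod still in the holder, with its mid line at crop (308,45). I'll re-measure from this pose.

Run:
```python
from h import *
print(at('g1',100+308/2,150+45/2,.046).round(4),at('g1',100+308/2,150+150/2,.045).round(4))
print('tri',tri([('g1',100+308/2,150+45/2),('sp1',405.5*.64,304.5*.64)]).round(4))
print(proj('g1',[.4785,-.3505,.046]),manip.get_position(),manip.get_ee_rot(),down(np.radians(-84.5)))
p=manip.get_position();Rm=R.from_rotvec(manip.get_ee_rot()).as_matrix()
print('tip px', proj('g1',p+Rm[:,0]*.022), proj('g1',p+Rm[:,0]*.003))
print('scene/side', at('scene0',256*.64,247*.64,.046))
```

```text
[ 0.4802 -0.3507  0.046 ] [ 0.4226 -0.3563  0.045 ]
tri [ 0.4841 -0.3503  0.0617]
[253.62787032 174.0895804 ] [ 0.47776567 -0.34992327  0.19839591] [ 2.170667    0.10642996 -2.17547546] [ 2.17220156  0.10433832 -2.17220156]
tip px [251.94612307 228.84079512] [251.74467155 243.37588453]
scene/side [ 0.48488596 -0.33917416  0.046     ]
```

Run:
```python
from h import *
t0=manip.get_time()
rv=down(np.radians(-90+5.5)); m=[.479,-.3505]
manip.command_gripper(.05,60); print('open',manip.get_width(),manip.get_time()-t0)
manip.servo_line([*m,.048],rv,rate=.2); manip.hold(.1); print(manip.get_position(),manip.get_contact_force(),manip.get_time()-t0)
c,T=save('wrist','b1')
manip.command_gripper(0.008,60)
print('w',manip.get_width(),manip.get_contact_force(),manip.get_position(),manip.get_time()-t0)
manip.hold(.3); print(manip.get_width())
c2,T=save('wrist','b2')
i=np.vstack([x['image'][200:384,130:380,::-1] for x in(c,c2)])
cv2.imwrite('pics/b12.png',cv2.resize(i,None,fx=1.6,fy=1.6,interpolation=2))
```

```text
open 0.04990161058834627 0.5333000000000006
[ 0.47991956 -0.35119696  0.04946704] [-0.72203134  0.6232487   0.02262798] 1.5417000000000005
w 0.007925248061989002 [-0.195837   -0.13795594  0.14208067] [ 0.47898569 -0.3504803   0.04804079] 2.066700000000001
0.007835778504781371
```

View pics/b12.png

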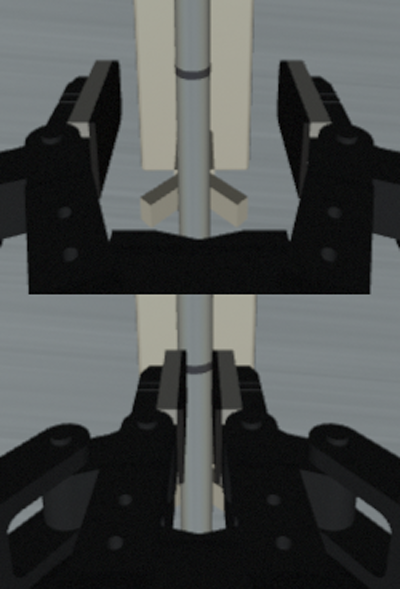

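Run:
```python
from h import *
u=lambda x,y,o:(130+x/1.6,200+(y-o)/1.6)
b1=u(194,73,0); b2=u(200,370,294.4); print(b1,b2,proj('b1',[.479,-.3505,.046]),proj('b2',[.479,-.3505,.046]))
print(tri([('g1',254,172.5),('b1',*b1)]),tri([('sp1',405.5*.64,304.5*.64),('b2',*b2)]))
for f in('b1','b2'):
  for r in (-.006,.006): print(f,proj(f,[.479+.0006*np.sign(r),-.3505+r,.045]))
p=manip.get_position();Rm=R.from_rotvec(manip.get_ee_rot()).as_matrix()
for a in(.022,.003,-.02):
  print(a,[proj('b2',p+Rm[:,0]*a+Rm[:,1]*.004+Rm[:,2]*z) for z in(-.011,.011)])
```

```text
(251.25, 245.625) (255.0, 247.25) [250.19618571 244.46714517] [251.62592437 244.32638658]
[ 0.48190164 -0.35070352  0.05290052] [ 0.48217054 -0.35117087  0.05536977]
b1 [260.96865662 245.53667615]
b1 [239.41092952 241.70448217]
b2 [262.50133134 245.41200029]
b2 [240.72860353 241.52521507]
0.022 [array([258.51207378, 211.92045629]), array([258.3556839 , 245.40312067])]
0.003 [array([259.03754411, 224.86215502]), array([258.84408526, 261.40836426])]
-0.02 [array([259.85359834, 244.96058417]), array([259.59511245, 286.02003411])]
```

The pads closed above the rod: it runs underneath them at (200,370), and the tips sit at image row ~235 where 212 was expected. So the fingertips stand roughly 25–30 mm farther back than stated. I'll open, go lower in force-guarded steps and grip again.

Run:
```python
from h import *
t0=manip.get_time()
m=[.479,-.3505]
manip.command_gripper(.04,60)
f0=np.array(manip.get_contact_force())
for z in(.040,.034,.029,.025):
    manip.servo_line([*m,z],rate=.08); f=np.array(manip.get_contact_force())-f0; print(z,f.round(2),np.round(manip.get_position(),4))
    if abs(f[2])>4: break
manip.command_gripper(0.0,60); manip.hold(.1)
print('w',manip.get_width(),np.round(manip.get_contact_force(),2),manip.get_position(),manip.get_time()-t0,manip.get_time())
if manip.get_width()>.009:
    manip.servo_line([*m,.2],rate=.2); manip.hold(.2); print(manip.get_width(),np.round(manip.get_contact_force(),2),np.round(manip.get_torque(),3))
    save('wrist','g2')
    i=cv2.imread('pics/g2.png'); cv2.imwrite('pics/g2b.png',i[100:384,60:452])
```

```text
0.04 [-0.63  0.83 -0.08] [ 0.4785 -0.3501  0.0392]
0.034 [-0.37  0.41  0.1 ] [ 0.4787 -0.3503  0.0335]
0.029 [-0.25  0.53  0.44] [ 0.4788 -0.3503  0.0287]
0.025 [0.13 1.14 0.36] [ 0.4788 -0.3504  0.0248]
w 0.009977526745995 [-0.01  6.3   3.99] [ 0.4787263  -0.34919892  0.02514769] 1.8915999999999986 13.3083
0.009498353783969286 [-0.04  0.04 -2.92] [-0.049 -0.015  0.002]
```

View pics/g2b.png

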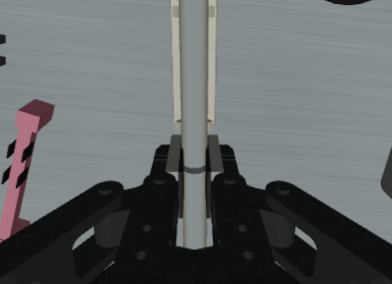

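The rod is held level at its mid line (194,170) between the pads. Now I lay it in the rotator.

Run:
```python
from h import *
t0=manip.get_time()
rv=down(np.radians(2.4)); m=[.5798,.178]
manip.move_to([*m,.16],rv); manip.hold(.2)
f0=np.array(manip.get_contact_force()); print('f0',f0.round(2),manip.get_width())
manip.servo_line([*m,.056],rate=.12)
for z in(.052,.049,.047,.045,.043):
    manip.servo_line([*m,z],rate=.05); manip.hold(.1); f=np.array(manip.get_contact_force())-f0; print(z,f.round(2),np.round(manip.get_position(),4))
    if f[2]>3: break
manip.command_gripper(.04,60); print(manip.get_width(),np.round(manip.get_contact_force(),2))
p=manip.get_position()
manip.servo_line([*m,.2],rate=.25)
p,rv=look((.578,.19,.05),np.radians(2.4),.27); manip.move_to(p,rv); manip.hold(.1); save('wrist','r2')
i=cv2.imread('pics/r2.png'); cv2.imwrite('pics/r2b.png',cv2.resize(i[0:330,140:400],None,fx=1.8,fy=1.8,interpolation=2))
print(manip.get_time()-t0,manip.get_time())
```

```text
f0 [ 0.08  0.54 -1.45] 0.009860262597567561
0.052 [-0.27 -0.67 -0.18] [0.58   0.178  0.0523]
0.049 [-0.15  0.23 -1.29] [0.5797 0.178  0.0489]
0.047 [ 0.17  0.2  -0.88] [0.5797 0.178  0.0469]
0.045 [-3.54 -0.3   9.67] [0.5797 0.1781 0.046 ]
0.04023702903859458 [ 0.05  0.74 -0.25]
6.375000000000002 20.9583
```

View pics/r2b.png

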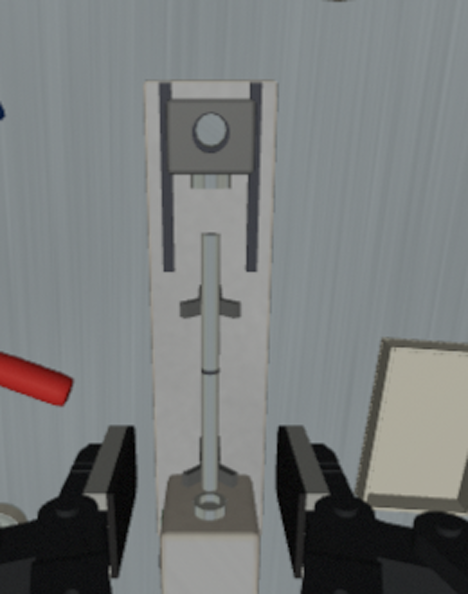

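The spindle lies in both V rests: ends at (211,235) and (208,492), mid line at (210,371), post at (211,130), tailstock back. Next I grip the post and slide it home, guarded by force.

Run:
```python
from h import *
t0=manip.get_time()
A=lambda u,v,z: at('r2',140+u/1.8,v/1.8,z)
P=A(211,130,.114); M=A(210,371,.068); e1=A(211,234,.065); cup=A(210,186,.065); hc=A(209,503,.065)
for n,x in zip('post mid e1 tailmouth headcup'.split(),(P,M,e1,cup,hc)): print(n,x.round(4))
d=np.array([.0419,-.9991,0]); rv=down(np.radians(2.4))
p=np.array([P[0],P[1],.088])
manip.command_gripper(.05,40)
manip.move_to([P[0],P[1],.15],rv); manip.hold(.1); f0=np.array(manip.get_contact_force())
manip.servo_line([P[0],P[1],.1],rate=.15)
ok=True
for z in(.093,.088):
    manip.servo_line([P[0],P[1],z],rate=.06); f=np.array(manip.get_contact_force())-f0; print(z,f.round(2))
    if f[2]>4: ok=False;break
if ok:
    manip.command_gripper(0.0,40); print('w',manip.get_width(),np.round(manip.get_contact_force()-f0,2),np.round(manip.get_position(),4))
    if manip.get_width()>.011:
        for s in (.03,.045,.05,.053,.056,.058,.06,.062,.064,.066):
            manip.servo_line(p+d*s,rate=.06); manip.hold(.05)
            f=np.array(manip.get_contact_force())-f0; print(s,f.round(1),np.round(manip.get_position(),4))
            if f[1]>16: break
print(manip.get_time()-t0,manip.get_time())
```

```text
post [0.5732 0.3251 0.114 ]
mid [0.5795 0.1773 0.068 ]
e1 [0.5762 0.2675 0.065 ]
tailmouth [0.5743 0.2963 0.065 ]
headcup [0.5835 0.0732 0.065 ]
0.093 [ 0.12 -0.16 -1.1 ]
0.088 [-0.06 -0.48 -1.37]
w 0.013976396948269128 [-2.51 -0.77  3.5 ] [0.5726 0.3251 0.0882]
0.03 [-5.2 -3.1  5. ] [0.5739 0.2946 0.0882]
0.045 [-4.7 -2.   5.2] [0.5745 0.2797 0.0882]
0.05 [-4.9 -0.3  3.9] [0.5747 0.2751 0.0882]
0.053 [-6.2  0.9  3.7] [0.5749 0.2725 0.0882]
0.056 [-6.6 11.1  0.9] [0.5749 0.2716 0.0882]
0.058 [-7.6 19.9 -0.7] [0.575  0.2715 0.0882]
4.774999999999999 25.7333
```

Run:
```python
from h import *
t0=manip.get_time()
p=np.array(manip.get_position())
manip.command_gripper(.05,40); print(manip.get_width())
manip.servo_line([p[0],p[1],.16],rate=.25)
p,rv=look((.579,.165,.06),np.radians(2.4),.23); manip.move_to(p,rv); manip.hold(.1); save('wrist','r3')
i=cv2.imread('pics/r3.png'); cv2.imwrite('pics/r3b.png',cv2.resize(i[0:345,190:320],None,fx=1.73*1.0,fy=1.73,interpolation=2))
cv2.imwrite('pics/r3b.png',np.hstack([cv2.resize(i[0:200,180:330],None,fx=2.6,fy=2.6,interpolation=2),cv2.resize(i[180:380,180:330],None,fx=2.6,fy=2.6,interpolation=2)]))
print(manip.get_time()-t0,manip.get_time())
```

```text
0.05003106427432755
1.583400000000001 27.3167
```

View pics/r3b.png

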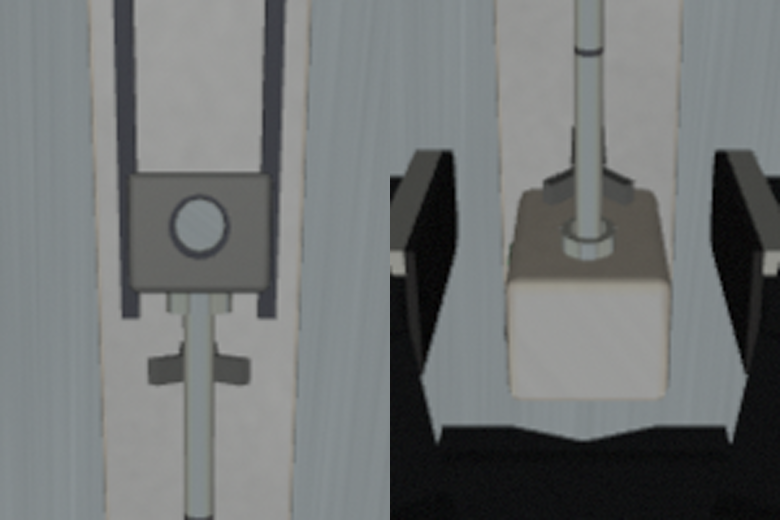

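Run:
```python
from h import *
L=lambda u,v,z: at('r3',180+u/2.6,v/2.6,z)
Rr=lambda u,v,z: at('r3',180+(u-390)/2.6,180+v/2.6,z)
print('cam',np.load('pics/r3.npz')['T'][:3,3])
print('mid',Rr(588,52,.069).round(4),'mid from left',L(199,518,.069).round(4))
print('post',L(199,225,.114).round(4),'tailmouth',L(199,312,.065).round(4),L(170,312,.068).round(4), 'tailbody front',L(199,291,.085).round(4))
print('restB front/back top',L(199,357,.072).round(4),L(160,384,.072).round(4),L(160,357,.072).round(4))
print('restA',Rr(555,183,.072).round(4),Rr(555,203,.072).round(4))
print('headface top edge',Rr(588,279,.095).round(4))
# predicted cup mouth center/top/bottom for y0
for y0 in(.152,.156,.160):
  f=lambda y,z:(proj('r3',[.5805-.042*(y0+y-.16),y0+y,z])-[180,180])*2.6+[390,0]
  g=lambda y,z:(proj('r3',[.5805-.042*(y0+y-.16),y0+y,z])-[180,0])*2.6
  print(y0,'headmouth c/top/bot',f(-.082,.065)[1],f(-.082,.077)[1],f(-.082,.053)[1],'roundrod top at mouth',f(-.082,.071)[1],'mid home/stuck',f(0,.071)[1],f(.008,.071)[1],'tailmouth',g(.082,.065)[1],g(.09,.065)[1],'restA',f(-.057,.072)[1],f(-.067,.072)[1],'restB',g(.067,.072)[1],g(.057,.072)[1])
```

```text
cam [0.5737064  0.26621381 0.37589174]
mid [0.58   0.1595 0.069 ] mid from left [0.5803 0.1604 0.069 ]
post [0.5751 0.2721 0.114 ] tailmouth [0.5767 0.2419 0.065 ] [0.5658 0.2417 0.068 ] tailbody front [0.5762 0.2507 0.085 ]
restB front/back top [0.5774 0.2258 0.072 ] [0.5629 0.2149 0.072 ] [0.5626 0.2252 0.072 ]
restA [0.5685 0.101  0.072 ] [0.5688 0.0914 0.072 ]
headface top edge [0.5838 0.0701 0.095 ]
0.152 headmouth c/top/bot 238.85730449596966 254.20204670186905 224.4680435100369 roundrod top at mouth 246.4043894916975 mid home/stuck 71.1367678279123 52.590157690557525 tailmouth 333.1304164174468 311.7645695649541 restA 196.8374478490986 217.44574292341323 restB 375.0913092028334 401.09234476287367
0.156 headmouth c/top/bot 230.99055047723158 246.1274784769257 216.79929030825292 roundrod top at mouth 238.43499498194862 mid home/stuck 61.898217259713704 43.21180170058278 tailmouth 322.49004912876734 300.95295240588086 restA 188.49119438487662 209.24615007823408 restB 364.54487357195853 390.7538897808527
0.16 headmouth c/top/bot 223.06973523928062 237.9955655139753 209.07948826288325 roundrod top at mouth 230.40993333742202 mid home/stuck 52.590157690557525 33.76234993132655 tailmouth 311.7645695649541 290.05415579608814 restA 180.0851729385144 200.9883604338277 restB 353.9134848492519 380.33298718137144
```

Spindle and tailstock are home: rod mid at y≈.160 against the rest-midpoint .159, and the tail cup mouth at .242 against .241. The rod enters the head cup at (588,240). Now the carrier.

Run:
```python
from h import *
t0=manip.get_time()
rv=down(np.radians(-95.15)); m=[.5232,-.1271]
p=manip.get_position(); manip.command_gripper(.045,100)
manip.move_to([*m,.12],rv); manip.hold(.15); f0=np.array(manip.get_contact_force()); T0=np.array(manip.get_torque())
manip.servo_line([*m,.03],rate=.12)
ok=True
for z in(.023,.017,.012):
    manip.servo_line([*m,z],rate=.06); f=np.array(manip.get_contact_force())-f0; print(z,f.round(2),np.round(manip.get_position(),4))
    if f[2]>4: ok=False;break
manip.command_gripper(0.0,100); manip.hold(.1); print('w',manip.get_width(),np.round(manip.get_position(),4),np.round(manip.get_contact_force()-f0,2))
if manip.get_width()>.009:
    manip.servo_line([*m,.06],rate=.08); manip.hold(.4)
    print('w',manip.get_width(),np.round(manip.get_contact_force()-f0,2),'T',np.round(manip.get_torque()-T0,4))
    c,T=save('wrist','c2'); s,_=save('side','s2')
    cv2.imwrite('pics/c2b.png',np.hstack([c['image'][90:384,130:380,::-1],cv2.resize(s['image'][190:264,220:330,::-1],(437,294),interpolation=2)]))
print(manip.get_time()-t0,manip.get_time())
```

```text
0.023 [ 0.25 -0.74 -0.29] [ 0.5232 -0.1271  0.0231]
0.017 [-0.32 -1.28 -0.48] [ 0.5229 -0.127   0.0166]
0.012 [-0.66 -0.84 -0.7 ] [ 0.5229 -0.127   0.0117]
w 0.01187312760961484 [ 0.5233 -0.1271  0.0123] [-2.03  0.29  5.36]
w 0.011945120143714336 [ 0.39 -0.17 -3.66] T [-0.0253 -0.015   0.0145]
5.0665999999999976 32.3833
```

View pics/c2b.png

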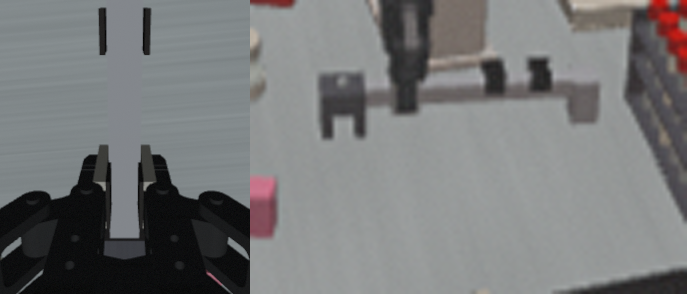

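Run:
```python
from h import *
u=np.array([np.cos(np.radians(-5.15)),np.sin(np.radians(-5.15)),0]); v=np.array([-u[1],u[0],0])
p=np.array(manip.get_position()); b=np.array([p[0],p[1],p[2]-.0123]); print(p)
px=lambda P:((proj('s2',P)-[220,190])*np.array([437/110,294/74])+[250,0]).round(1)
P=lambda x,y,z:b+u*x+v*y+np.array([0,0,z])
print('hubtop c',px(P(-48,0,40)*0+P(-.048,0,.04)),'hub near bottom L/R',px(P(-.065,-.015,0)),px(P(-.031,-.015,0)),'hub top near L/R',px(P(-.065,-.015,.04)),px(P(-.031,-.015,.04)))
print('foot near bottom L/R',px(P(.127,-.012,0)),px(P(.147,-.012,0)),'foot top near R, far R',px(P(.147,-.012,.038)),px(P(.147,.012,.038)))
print('1mm z at foot',px(P(.147,-.012,.001))-px(P(.147,-.012,0)))
# wrist view: foot vs edge width; side edges
```

```text
[ 0.52313766 -0.12707967  0.05984083]
hubtop c [339.3  84.3] hub near bottom L/R [318.9 140.3] [363.8 138. ] hub top near L/R [317.6  96.7] [363.2  94.5]
foot near bottom L/R [569.1 125. ] [594.8 123.7] foot top near R, far R [598.1  82.7] [591.9  65.2]
1mm z at foot [ 0.1 -1.1]
```

The lifted carrier matches the level prediction within about 1 mm (hub bottom row ~138, foot bottom ~123 in the side crop). Now I carry it over.

Run:
```python
from h import *
t0=manip.get_time()
a=np.radians(2.4); rv=down(a-np.pi/2); g=np.array([.5803,.1597])+.047*np.array([np.cos(a),np.sin(a)])
p=manip.get_position(); manip.servo_line([p[0],p[1],.21],rate=.15)
manip.move_to([*g,.21],rv); manip.servo_line([*g,.1203],rate=.06); manip.hold(1)
print(manip.get_width(),np.round(manip.get_position(),4),g,np.round(manip.get_contact_force(),2),np.abs(manip.get_joint_vel()).max(),manip.get_time())
s,_=save('side','s3'); c,_=save('scene','c3')
px=lambda f,P,o,k:((proj(f,P)-o)*k).round(1)
u=np.array([np.cos(a),np.sin(a),0]);v=np.array([-u[1],u[0],0]); p=np.array(manip.get_position()); b=np.array([p[0],p[1],p[2]-.0123])
P=lambda x,y,z:b+u*x+v*y+np.array([0,0,z])
print('side: hub bottom L/R',[px('s3',P(x,-.015,0),[220,110],4) for x in(-.065,-.031)],'foot bottom L/R',[px('s3',P(x,-.012,0),[220,110],4) for x in(.127,.147)])
print('rod mid',px('s3',[.5803,.1597,.065],[220,110],4))
print('scene: hub top',px('c3',P(-.048,0,.04),[235,170],2.8),'foot end',px('c3',P(.147,0,.038),[235,170],2.8),'rod mid',px('c3',[.5803,.1597,.065],[235,170],2.8))
A=cv2.resize(s['image'][110:220,220:320,::-1],None,fx=4,fy=4,interpolation=2); B=cv2.resize(c['image'][170:310,235:375,::-1],None,fx=2.8,fy=2.8,interpolation=2)
B=cv2.copyMakeBorder(B,0,440-B.shape[0],0,0,cv2.BORDER_CONSTANT); cv2.imwrite('pics/fin.png',np.hstack([A,B]))
```

```text
0.012120069447190983 [0.6272 0.1617 0.1203] [0.62725877 0.16166816] [ 0.15  0.02 -3.42] 0.0031979959652116197 37.35
side: hub bottom L/R [array([143. , 209.6]), array([180.2, 205.8])] foot bottom L/R [array([347.5, 187.2]), array([368.3, 185.1])]
rod mid [158.8 242.2]
scene: hub top [183.4 118.3] foot end [112.8 285.6] rod mid [176.9 167.9]
```

View pics/fin.png

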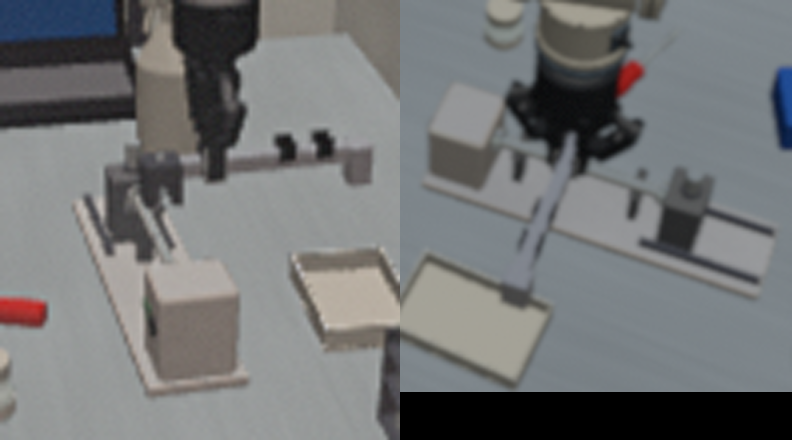

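The last picture shows the hub underside at about (160,205) and the foot underside at (360,182). Both are within 1 camera pixel of the level prediction. The bar is crosswise, clear of the spindle, and the tailstock is still home.

```bash
python3 -c "
from h import *
manip.hold(.5); print(manip.get_position(),manip.get_width(),manip.get_time()); manip.sign_off()"
```

```text
[0.62728605 0.16165577 0.12030406] 0.011925253269220532 37.95
the job is handed in; nothing more can be done
```

I handed the job in at about 38 s. The spindle is in the rotator with the tailstock home, and the arm is holding the carrier level over the middle of the spindle.

**What went wrong:** The first grasp of the spindle closed above the rod. The fingertips stood about 25–30 mm farther back than the description says. I gripped lower from then on, and the second grasp held.

**Spindle and tailstock:** I laid the spindle in both V rests, let go, gripped the tailstock post and slid it until it stopped hard at about 20 N. The last look had the rod's middle and the tail cup both about 1 mm from where they should be when home, which is within measuring error. I could not read the tail joint directly, so "home" rests on that picture and the hard stop.

**Carrier:** I gripped the grey carrier near its balance point, perhaps 1–2 mm towards the hub. The pictures showed it level to about 1 mm over its length. The wrist moment readings were too noisy to confirm the balance. I aimed the hub underside at about 108 mm above the bench, which is 43 mm above the spindle axis and 37 mm above its top. The last side picture put the whole carrier up to 1 pixel (about 2–3 mm) higher than that.

**At hand-in:** The arm was still and the grip unchanged, and the wrist force showed only the carrier's weight. I saw no sign that anything else on the bench had moved, but I did not check each bystander separately.

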